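# Set up the arbor press and hang a spindle in its plate

## Task

Get the hand press ready to push the stuck brass hub off its steel spindle: with the press still empty, turn the round slotted plate so that the narrowest slot the spindle's shaft will go through (the second narrowest of the four) points straight out of the open front, its closed end under the ram. Then take the spindle from the wooden stand, hang its shaft in that slot, set the hub down on the plate before you let go, and leave it upright against the closed end of the slot, centred under the ram. Leave the doming punches, mallet and steel block where they are.

Things in the scene. Friction and masses are not known exactly. Their poses are not given: they have to be found in the camera images.
- press: Dark green C-frame bench arbor press, bolted down. Origin: on the bench straight below the ram's axis; +x points from the open front into the press to the column (column from x = 127 mm), z up. Base 60 mm high, 150 wide, x -55 to 217 mm; its front is a fork: a gap 56 mm wide down to the bench, back to x = 32 mm. The lever, up and back on the +y side, is not used.
- ram_end (a point): Middle of the lower end of the parked ram, a 28 mm square steel bar, 225 mm above the bench. The press head above it is 74 mm wide, reaches 47 mm forward of the ram's axis, underside 275 mm and top 385 mm above the bench.
- ram_axis (a point): Fixed point of the press on the ram's axis, at the height of the plate's top (82 mm above the bench).
- pivot (a point): Fixed point on the round plate's vertical turning axis, at the height of the plate's top (82 mm above the bench), 38 mm behind the ram's axis (press +x).
- plate (a joint): Turning angle of the round steel plate (150 mm across, 22 mm thick), rad, anticlockwise from above positive; no stops or detents; stays where left (friction 0.2 N m, 3 to 4 N at a peg). At 0 or any whole turn the wanted 22 mm slot points out of the front (press -x). Four slots, open at the rim, run in to 30 mm from the pivot; anticlockwise from the 22 come 30, 40, 12 mm wide, at 90 degrees.
- peg (a point): Middle (half height) of one of four equal turning pegs on the plate, 14 mm in diameter, 28 mm tall, tops 110 mm above the bench, for pushing or pinching. They stand 62 mm from the pivot, midway between slots; this one is 45 degrees anticlockwise from the wanted slot, the others at 135, 225 and 315 degrees.
- slot_seat (a point): Point in the wanted 22 mm slot, at the height of the plate's top, 38 mm from the pivot: where the centre of the spindle's shaft is when it touches the slot's closed end. It turns with the plate and lies under the ram when the plate is set right.
- slot_mouth (a point): Middle of the open mouth of the wanted 22 mm slot at the plate's rim, 75 mm from the pivot, at the height of the plate's top.
- spindle_centre (a point): Centre of the spindle: steel shaft 16 mm in diameter, 136 mm long, a brass hub 48 mm in diameter, 24 mm high, fast on its middle; same both ways up, about 0.5 kg. The point is on the axis at half height, 12 mm above the hub's underside; z along the shaft. At first upright in a hole of the stand, hub resting on its top, 56 mm of bare shaft above the hub.
- stand: Fixed wooden block 85 x 250 x 66 mm, long along its y; origin at the centre of its underside. Three holes 20 mm in diameter and 60 mm deep at y = -85, 0 and 85 mm, holding the spindle and the two doming punches in any order.
- punch_a_centre (a point): Middle of a steel doming punch (bystander), 95 mm long, with a 32 mm ball on top, standing in the stand; its top is about 101 mm above the bench.
- punch_b_centre (a point): Middle of a second doming punch (bystander), 95 mm long, with a 26 mm ball on top, standing in the stand.
- mallet: Bystander: wooden mallet lying on the bench; head 45 mm in diameter and 85 mm long across y, handle 20 mm thick reaching 210 mm to -x; origin under the middle of the head.
- steel_block_centre (a point): Middle of a rust-brown round steel block (bystander), 90 mm in diameter, 55 mm high, on the bench.
Mind the look-alikes: they are no part of the job. What is shaped like the part that bears spindle_centre but green is not meant.

How it is judged:
On the way, in this order (a step that is already met when the one before it is completed fails the run):
1. the 22 mm slot is turned to the front and at rest, its closed end under the ram, with the spindle still away from the press (horizontal distance between slot_seat and ram_axis below 0.005 m and velocity of joint plate between -0.1 and 0.1 rad/s and horizontal distance between spindle_centre and ram_axis above 0.1 m), for 0.2 s.
2. the shaft is in the slot and the hub has been set down on the plate while still held (z of spindle_centre in the frame of slot_seat between 0.009 and 0.0155 m and horizontal distance between spindle_centre and slot_seat below 0.035 m and contact force between the fingers and spindle above 0.5 N), for 0.1 s.
At the end, for the whole second after the job is handed in: The 22 mm slot points out of the front, its seat within 6 mm of the ram axis; the spindle stands in it upright within 0.06 rad, hub resting on the plate (centre 9.5 to 14.5 mm above its top), its axis within 6 mm of the slot seat and 7 mm of the ram axis (horizontal distance between slot_seat and ram_axis below 0.006 m and horizontal distance between spindle_centre and ram_axis below 0.007 m and horizontal distance between spindle_centre and slot_seat below 0.006 m and z of spindle_centre in the frame of slot_seat between 0.0095 and 0.0145 m and angle between spindle_centre's own z axis and vertical below 0.06 rad); the robot touches nothing.
It fails at once if a doming punch, the mallet or the steel block is moved by more than 30 mm (distance of any of punch_a_centre, punch_b_centre, mallet, steel_block_centre from where it was at the start of the episode above 0.03 m).
It also fails if it takes over 72 s, if anything falls off the work surface, if the arm or the gripper's body presses on something with over 40 N, if the wrist force passes 120 N, or if a joint passes its speed limit or range.

## Robot

A 7-joint arm with a two-finger parallel gripper is mounted at the origin on the work surface. World frame = base frame: x ahead of the robot, y to its left, z up, the work surface at z = 0. Lengths are in m, angles in rad, forces in N, time in s.
With the tool pointing down it reaches from about 0.4 to 0.925 m from the base axis. Payload 4.1 kg.
Tool frame: the origin (TCP) lies between the finger pads; the fingertips stand 25 mm ahead of it and the grasp point (between the pads) lies 6 mm ahead of it; z points along the fingers, x is the direction in which the jaws open and shut, and the axes are right-handed (so a half turn about z gives the same grasp; the last joint's range is limited). The gripper opens to 85 mm and grips with 20 to 120 N. Pads are 22 mm wide; open, the fingers measure 114 mm over their backs; the gripper's body (76 mm by 85 mm) begins 54 mm behind the grasp point. The pads swing forward as they close: fully open they stand 13 mm farther back than shut.
Start: joints at [1.228, 0.398, 0.045, 1.537, -0.019, 1.207, -0.051], TCP at [0.157, -0.631, 0.256] pointing down, gripper open.
Joint ranges: [-2.82, 2.82], [-0.49, 2.23], [-1.37, 1.46], [0, 2.46], [-1.36, 4.5], [0.23, 2], [-2.94, 2.94]. Speed limits (rad/s): [2.57, 2.57, 3.14, 3.14, 3.14, 3.14, 3.14].

## Interface

Orientations are given as a unit quaternion [w, x, y, z].
In Python, from plant import ctrl, gripper_to, get_image, calibration, workorder gives the robot as it stands. Calls block until the motion is done:
- ctrl.move_ptp(position, orientation): joint-space move of the TCP to a pose.
- ctrl.servo_line(position, ori=None, v=0.15): straight line of the TCP; ori=None keeps the orientation; v is the mean speed in m/s.
- ctrl.movej(angles): joint-space move.
- gripper_to(opening, effort=None): finger opening in m; effort is the grip in N (None keeps the last); returns when the fingers have stopped.
- ctrl.sleep(seconds).
- ctrl.ik(position, orientation): joint angles nearest the present ones, or None.
- get_image(name): name is "side" or "top" or "wrist"; returns (picture, depth): 420x560x3 uint8, blue, green, red; 420x560 float32, m along the optical axis (not along the pixel's ray), 0 where there is no reading.
- calibration(name): a dict with "mtx" (3x3 intrinsics, pixels), "T" (4x4, takes a point from camera to world coordinates). Camera axes: x right, y down, z forward; pixel columns grow to the right and rows downward; lengths in m; the calibration is good to about 2 mm. A picture is of the moment at which its call begins: read the wrist's pose just before it. calibration takes no time and is no camera call; for the wrist camera it gives the pose at the moment of the call.
A pose or a line that the arm cannot do raises ctrl.PlanningError and nothing moves.
- workorder.sign_off(): hands the job in, once; it reports no verdict.
Readings, each from a call of its own:
- ctrl.read_time(): time.
- ctrl.read_joint_positions(): joint angles.
- ctrl.read_joint_vel(): joint speeds.
- ctrl.read_joint_efforts(): joint torques, N m.
- ctrl.read_eef_pos(): TCP position.
- ctrl.read_ee_rot(): TCP orientation.
- ctrl.read_contact_force(): force on the tool from outside, world axes, zero at the start.
- ctrl.read_moment(): the same for the moment, N m.
- ctrl.read_gripper_width(): finger opening in m.
Only numpy, scipy, OpenCV 4.12 (cv2) and the standard library are available. Lean on these libraries where they do the work, as an engineer would, in place of code of your own. Each camera call takes 0.05 s, during which the arm holds its last target.

## Working session

There is one attempt and no reset: what is moved stays moved. The work goes in short steps, each a Python script; the robot and the scene stay as the last script left them, time stands still between calls to the robot, and variables do not carry over. Pictures are saved under pics/ and viewed, and the job is handed in when it is done.

```bash
ls; mkdir -p pics
python3 - <<'E'
from plant import ctrl,get_image,calibration
import cv2,numpy as np
print(ctrl.read_time())
for n in ["side","top","wrist"]:
    c=calibration(n); im,d=get_image(n)
    cv2.imwrite(f"pics/{n}0.png",im); np.savez(f"pics/{n}0.npz",im=im,d=d,K=c["mtx"],T=c["T"])
    print(n,np.round(c["mtx"],1).tolist(),np.round(c["T"],3).tolist(),(d>0).mean())
E
```

```text
pics
0.0
side [[481.5, 0.0, 270.5], [0.0, 481.5, 206.7], [0.0, 0.0, 1.0]] [[-0.758, -0.386, 0.526, 0.041], [-0.653, 0.449, -0.611, 0.653], [-0.0, -0.806, -0.592, 0.747], [0.0, 0.0, 0.0, 1.0]] 0.9960331632653061
top [[431.1, 0.0, 275.9], [0.0, 431.1, 200.9], [0.0, 0.0, 1.0]] [[-0.012, -0.993, 0.114, 0.446], [-1.0, 0.012, -0.001, 0.054], [-0.001, -0.114, -0.993, 1.181], [0.0, 0.0, 0.0, 1.0]] 0.9959183673469387
wrist [[351.3, 0.0, 284.2], [0.0, 351.3, 206.1], [0.0, 0.0, 1.0]] [[0.242, -0.918, -0.313, 0.238], [-0.97, -0.23, -0.076, -0.609], [-0.002, 0.322, -0.947, 0.373], [0.0, 0.0, 0.0, 1.0]] 0.995765306122449
```

View pics/side0.png

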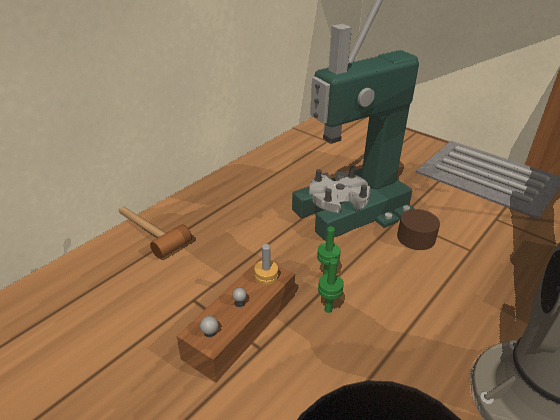

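View pics/top0.png

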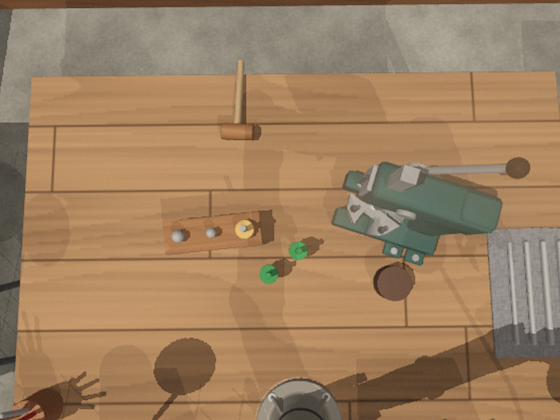

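View pics/wrist0.png

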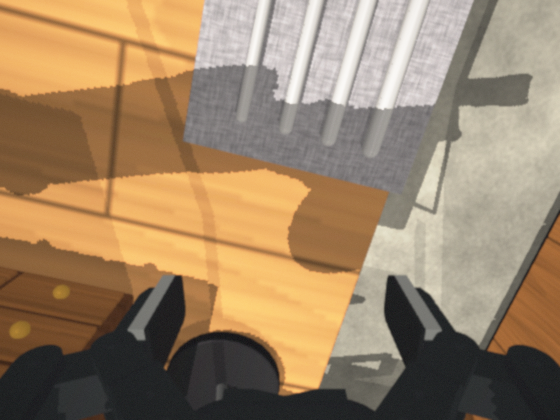

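The side view shows the press at (360,150), with its plate near (340,190). The spindle, with its brass hub, is at (266,268) in the stand. Two green look-alikes stand nearby at (329,250) and (332,290). In the top view the press front faces left, the plate is near (370,215) and the hub is at (244,229). Next I'll measure.

```bash
cat > h.py <<'E'
import cv2,numpy as np
def load(n):
    z=np.load(f"pics/{n}.npz"); return z["im"],z["d"],z["K"],z["T"]
def cloud(d,K,T):
    v,u=np.mgrid[0:d.shape[0],0:d.shape[1]]
    P=np.stack([(u-K[0,2])/K[0,0]*d,(v-K[1,2])/K[1,1]*d,d],-1)
    P=P@T[:3,:3].T+T[:3,3]; P[d<=0]=np.nan; return P
def ray_plane(uv,K,T,z):
    uv=np.atleast_2d(uv).astype(float)
    r=np.c_[(uv[:,0]-K[0,2])/K[0,0],(uv[:,1]-K[1,2])/K[1,1],np.ones(len(uv))]@T[:3,:3].T
    return T[:3,3]+r*((z-T[2,3])/r[:,2])[:,None]
def proj(P,K,T):
    c=(np.atleast_2d(P)-T[:3,3])@T[:3,:3]; c=c@K.T; return c[:,:2]/c[:,2:]
def snap(name,fn):
    from plant import get_image,calibration
    c=calibration(name); im,d=get_image(name)
    cv2.imwrite(f"pics/{fn}.png",im); np.savez(f"pics/{fn}.npz",im=im,d=d,K=c["mtx"],T=c["T"])
    return im,d,c["mtx"],c["T"]
E
python3 - <<'E'
from h import *
im,d,K,T=load("top0"); P=cloud(d,K,T)
im2,d2,K2,T2=load("side0"); P2=cloud(d2,K2,T2)
print("bench z",np.nanmedian(P[300:330,100:150,2]),np.nanmedian(P2[330:350,60:100,2]))
# stand/hub
for nm,(I,Q,) in dict(top=(im,P),side=(im2,P2)).items():
    hsv=cv2.cvtColor(I,cv2.COLOR_BGR2HSV)
    m=(hsv[...,0]>15)&(hsv[...,0]<30)&(hsv[...,1]>130)&(np.abs(Q[...,2]-0.09)<0.008)
    print(nm,"hub top",m.sum(),np.nanmean(Q[m],0),np.nanmin(Q[m],0),np.nanmax(Q[m],0))
    # plate
    m=(np.abs(Q[...,2]-0.082)<0.006)&(hsv[...,1]<70)&(Q[...,1]<0.0)
    print(nm,"plate",m.sum(),np.nanmin(Q[m],0),np.nanmax(Q[m],0))
    mg=(np.abs(Q[...,2]-0.06)<0.006)&(Q[...,1]<0)&(hsv[...,0]>70)&(hsv[...,0]<100)
    print("base",mg.sum(),np.nanmin(Q[mg],0),np.nanmax(Q[mg],0))
cv2.imwrite("pics/t0c.png",cv2.resize(im[140:300,160:520],None,fx=2.2,fy=2.2,interpolation=cv2.INTER_CUBIC))
cv2.imwrite("pics/s0c.png",cv2.resize(im2[130:260,270:430],None,fx=4.5,fy=4.5,interpolation=cv2.INTER_CUBIC))
E
```

```text
bench z -0.0009328917846408435 0.0006053238484036161
top hub top 64 [0.50951705 0.12802847 0.08906539] [0.48338065 0.1119325  0.08246499] [0.52413629 0.15791162 0.09303865]
top plate 970 [ 0.04739471 -0.34112184  0.07600933] [ 0.61586086 -0.00167607  0.0879958 ]
base 539 [ 0.43481601 -0.36514802  0.05412194] [ 0.50541061 -0.21165634  0.06568048]
side hub top 289 [0.49551712 0.14100894 0.08947219] [0.47580053 0.11169075 0.08201791] [0.52260313 0.1589875  0.09420195]
side plate 2633 [ 0.47796917 -2.02962479  0.07601044] [ 1.62772068e+00 -3.60725145e-04  8.79959020e-02]
base 1153 [ 0.43038215 -0.36148243  0.05406282] [ 0.65225895 -0.0952038   0.06598767]
```

View pics/t0c.png

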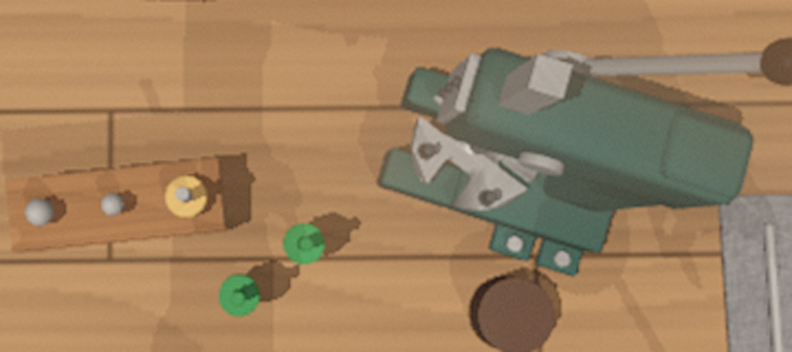

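View pics/s0c.png

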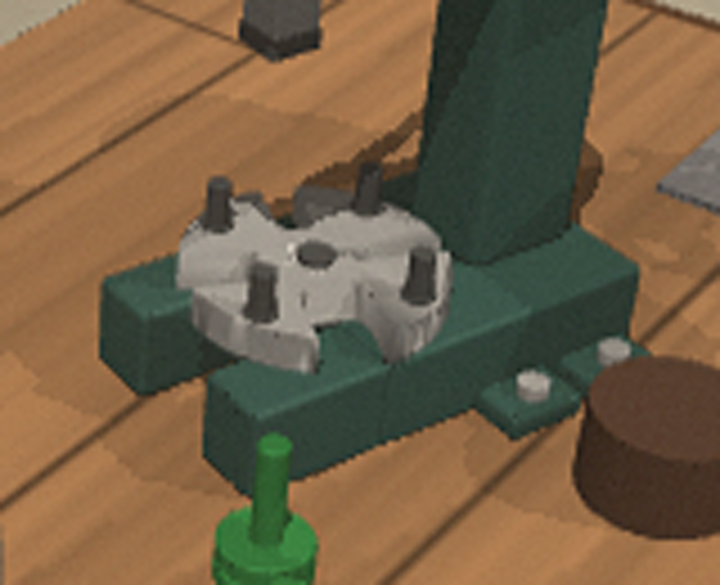

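Run:
```python
from h import *
im,d,K,T=load("side0"); P=cloud(d,K,T)
hsv=cv2.cvtColor(im,cv2.COLOR_BGR2HSV)
# base top points
def fit(P,im,hsv,nm):
    mg=(np.abs(P[...,2]-0.06)<0.004)&(P[...,1]<0.02)&(P[...,0]<0.7)&(P[...,0]>0.4)&(hsv[...,0]>65)&(hsv[...,0]<105)&(hsv[...,1]>60)
    q=P[mg][:,:2].astype(np.float32); print(nm,len(q),cv2.minAreaRect(q))
    m=(np.abs(P[...,2]-0.082)<0.005)&(hsv[...,1]<70)&(np.hypot(P[...,0]-.53,P[...,1]+.17)<.12)
    q=P[m][:,:2].astype(np.float32); print('plate',len(q),cv2.minEnclosingCircle(cv2.convexHull(q)))
fit(P,im,hsv,'side')
imt,dt,Kt,Tt=load("top0"); fit(cloud(dt,Kt,Tt),imt,cv2.cvtColor(imt,cv2.COLOR_BGR2HSV),'top')
# rectified views: cx,cy, 0.5mm/px ; up=+x world, right=-y
def rect(im,K,T,z,x0,x1,y0,y1,s=0.0005):
    w=int((y1-y0)/s);h=int((x1-x0)/s)
    v,u=np.mgrid[0:h,0:w]; X=x1-v*s; Y=y1-u*s
    uv=proj(np.stack([X.ravel(),Y.ravel(),np.full(X.size,z)],1),K,T).astype(np.float32).reshape(h,w,2)
    return cv2.remap(im,uv,None,cv2.INTER_CUBIC)
cv2.imwrite("pics/rs.png",rect(im,K,T,.082,.40,.68,-.36,-.0))
cv2.imwrite("pics/rt.png",rect(imt,Kt,Tt,.06,.40,.68,-.40,-.0))
```

```text
side 1054 ((0.5376181602478027, -0.2419203221797943), (0.26994216442108154, 0.14594793319702148), 69.65861511230469)
plate 1222 ((0.5447355508804321, -0.2113327980041504), 0.087510846555233)
top 103 ((0.4529174268245697, -0.31913644075393677), (0.07428407669067383, 0.03236287832260132), 84.70305633544922)
plate 917 ((0.5493542551994324, -0.2132432907819748), 0.08632196485996246)
```

View pics/rs.png

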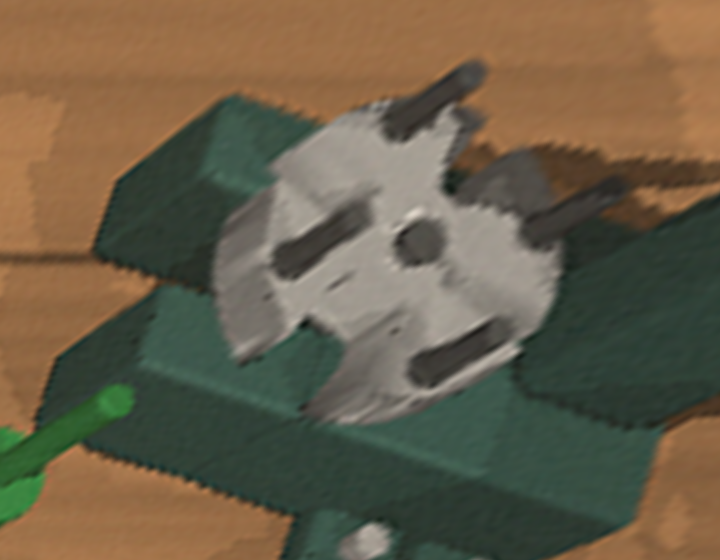

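View pics/rt.png

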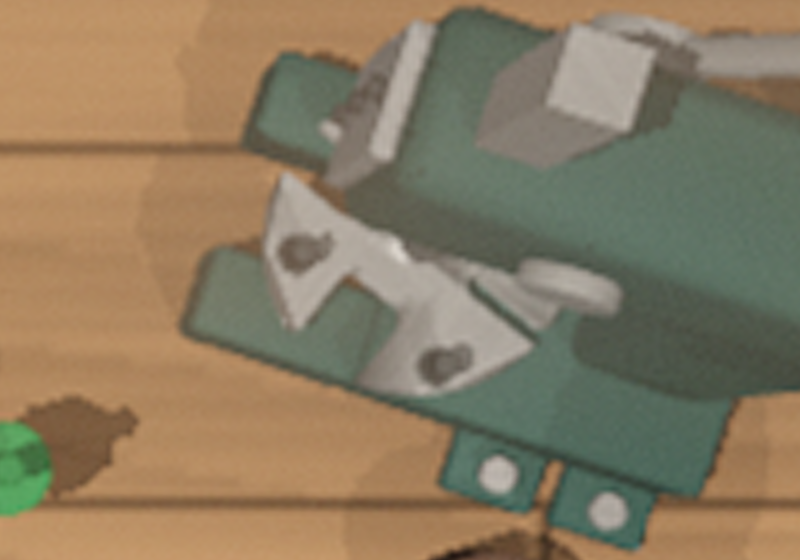

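```bash
cat >> h.py <<'E'
from scipy.spatial.transform import Rotation as R
# press frame estimate
def mkpose(az,tilt,flip=False):
    """tool leaning back toward world azimuth az (deg) by tilt from vertical (deg); jaws horizontal. returns R"""
    a=np.radians(az);t=np.radians(tilt)
    back=np.array([np.cos(a)*np.sin(t),np.sin(a)*np.sin(t),np.cos(t)])
    z=-back; x=np.array([-np.sin(a),np.cos(a),0])
    if flip: x=-x
    return np.c_[x,np.cross(z,x),z]
def quat(M): 
    q=R.from_matrix(M).as_quat(); return [q[3],q[0],q[1],q[2]]
def tcp_for(g,M,ahead=0.006): return np.asarray(g)-M[:,2]*ahead
E
python3 - <<'E'
from h import *
from plant import ctrl
im,d,K,T=load("wrist0")
p=np.array(ctrl.read_eef_pos());q=ctrl.read_ee_rot();M=R.from_quat([q[1],q[2],q[3],q[0]]).as_matrix()
print("tcp",p,np.round(M,3).tolist())
C=np.eye(4);B=np.eye(4);B[:3,:3]=M;B[:3,3]=p
X=np.linalg.inv(B)@T;print("cam in tool",np.round(X,4).tolist());np.save("cam.npy",X)
for n in ("top0","side0"):
    im,d,K,T=load(n);Q=cloud(d,K,T);hsv=cv2.cvtColor(im,cv2.COLOR_BGR2HSV)
    g=((hsv[...,0]>50)&(hsv[...,0]<68)&(hsv[...,1]>150)).astype(np.uint8)
    k,l,s,c=cv2.connectedComponentsWithStats(g)
    for i in range(1,k):
        if s[i,4]>40:
            a=Q[l==i];t=a[a[:,2]>np.nanmax(a[:,2])-.02];print(n,"green",s[i,4],np.nanmean(t,0).round(3),np.nanmin(a[:,2]),np.nanmax(a[:,2]))
piv=np.array([.5545,-.204]);dr=np.degrees(np.arctan2(-.94,-.345))  # press +x azimuth
print("press x az",dr)
def pt(x,y): a=np.radians(dr);return piv+[np.cos(a)*x-np.sin(a)*y,np.sin(a)*x+np.cos(a)*y]
for lab,pos in [("peg206",pt(*(62*np.array([np.cos(np.radians(206)),np.sin(np.radians(206))])))),("peg260",pt(*(62*np.array([np.cos(np.radians(260)),np.sin(np.radians(260))])))),("peg315",pt(44,-44)),("ram",pt(-38,0)),("stand",np.array([.496,.135]))]:
    print(lab,pos.round(3))
    for tilt in (30,45,60,75):
        o=[]
        for az in range(0,360,15):
            z=.1 if "peg" in lab else .135
            for f in (0,1):
                M=mkpose(az,tilt,f)
                j=ctrl.ik(list(tcp_for([*pos,z],M)),quat(M))
                if j is not None:o.append(f"{az}{'f' if f else ''}")
        print("  ",tilt,o)
E
```

```text
tcp [ 0.15683988 -0.63036251  0.25552299] [[0.241, -0.97, -0.0], [-0.97, -0.241, 0.001], [-0.001, 0.0, -1.0]]
cam in tool [[1.0, 0.0006, -0.0005, -0.0008], [-0.0004, 0.9468, 0.3219, -0.0838], [0.0007, -0.3219, 0.9468, -0.118], [0.0, 0.0, 0.0, 1.0]]
press x az -110.15421115684555
peg206 [-5.76  61.474]
   30 []
   45 []
   60 []
   75 []
peg260 [-53.055  30.94 ]
   30 []
   45 []
   60 []
   75 []
peg315 [-55.911 -26.35 ]
   30 []
   45 []
   60 []
   75 []
ram [13.647 35.469]
   30 []
   45 []
   60 []
   75 []
stand [0.496 0.135]
   30 ['0', '0f', '15', '15f', '30', '30f', '45', '45f', '60', '60f', '75', '75f', '90', '90f', '105', '105f', '120', '120f', '135', '135f', '150', '150f', '165', '165f', '180', '180f', '195', '195f', '210', '210f', '225', '225f', '240', '240f', '255', '255f', '270', '270f', '285', '285f', '300', '300f', '315', '315f', '330', '330f', '345', '345f']
   45 ['0', '0f', '15', '15f', '30', '30f', '45', '45f', '60', '60f', '75', '75f', '90', '90f', '105', '105f', '120', '120f', '135', '135f', '150', '150f', '165', '165f', '225', '225f', '240', '240f', '255', '255f', '270', '270f', '285', '285f', '300', '300f', '315', '315f', '330', '330f', '345', '345f']
   60 ['0', '0f', '15', '15f', '30', '30f', '45', '45f', '60', '60f', '75', '75f', '90', '90f', '105', '105f', '120', '120f', '135', '135f', '150', '150f', '240', '240f', '255', '255f', '270', '270f', '285', '285f', '300', '300f', '315', '315f', '330', '330f', '345', '345f']
   75 ['60', '60f', '75', '75f', '90', '90f', '105', '105f', '120', '120f', '135', '135f', '150', '150f', '240', '240f', '255', '255f', '270', '270f', '285', '285f', '300', '300f', '315', '315f', '330', '330f']
```

Run:
```python
from h import *
from plant import ctrl
for n in ("top0","side0"):
    im,d,K,T=load(n);Q=cloud(d,K,T)
    b,g_,r=[im[...,i].astype(int) for i in range(3)]
    g=((g_>1.6*r)&(g_>1.4*b)&(g_>60)).astype(np.uint8)
    k,l,s,c=cv2.connectedComponentsWithStats(g)
    for i in range(1,k):
        if s[i,4]>40:
            a=Q[l==i];t=a[a[:,2]>np.nanmax(a[:,2])-.02];print(n,"green",s[i,4],np.nanmean(t,0).round(3),np.nanmin(a[:,2]),np.nanmax(a[:,2]))
piv=np.array([.5545,-.204]);dr=-110.15
def pt(x,y): a=np.radians(dr);return piv+np.array([np.cos(a)*x-np.sin(a)*y,np.sin(a)*x+np.cos(a)*y])*.001
pg=lambda t:pt(62*np.cos(np.radians(t)),62*np.sin(np.radians(t)))
for lab,pos in [("peg206",pg(206)),("peg260",pg(260)),("peg315",pg(315)),("ram",pt(-38,0)),("front",pt(-118,0))]:
    print(lab,pos.round(3))
    for tilt in (30,45,60,75):
        o=[]
        for az in range(0,360,15):
            z=.1 if "peg" in lab else .135
            for f in (0,1):
                M=mkpose(az,tilt,f)
                j=ctrl.ik(list(tcp_for([*pos,z],M)),quat(M))
                if j is not None:o.append(f"{az}{'f' if f else ''}")
        print("  ",tilt,*o)
```

```text
top0 green 242 [0.447 0.    0.135] 0.0007634624087018427 0.1388389319856973
top0 green 251 [0.389 0.075 0.135] 0.07467073261398105 0.13921486683464845
side0 green 1261 [0.411 0.044 0.131] 0.001031189634400076 0.13881460806586488
peg206 [ 0.548 -0.142]
   30 0 0f 15 15f 30 30f 45 45f 60 60f 75 75f 90 90f 105 105f 120 120f 135 135f 150 150f 165 165f 180 180f 195 195f 210 210f 225 225f 240 240f 255 255f 270 270f 285 285f 300 300f 315 315f 330 330f 345 345f
   45 0 0f 15 15f 30 30f 45 45f 60 60f 75 75f 90 90f 105 105f 120 120f 135 135f 150 150f 165 165f 180 180f 195 195f 210 210f 225 225f 240 240f 255 255f 270 270f 285 285f 300 300f 315 315f 330 330f 345 345f
   60 0 0f 15 15f 30 30f 45 45f 60 60f 75 75f 90 90f 105 105f 120 120f 135 135f 195 195f 210 210f 225 225f 240 240f 255 255f 270 270f 285 285f 300 300f 315 315f 330 330f
   75 30 30f 45 45f 60 60f 75 75f 90 90f 105 105f 120 120f 135 135f 195 195f 210 210f 225 225f 240 240f 255 255f 270 270f 285 285f 300 300f
peg260 [ 0.501 -0.173]
   30 0 0f 15 15f 30 30f 45 45f 60 60f 75 75f 90 90f 105 105f 120 120f 135 135f 150 150f 165 165f 180 1
[... 2072 characters left out ...]
 0f 15 15f 30 30f 45 45f 60 60f 75 75f 90 90f 105 105f 120 120f 135 135f 150 150f 165 165f 180 180f 195 195f 210 210f 225 225f 240 240f 255 255f 270 270f 285 285f 300 300f 315 315f 330 330f 345 345f
   45 0 0f 15 15f 30 30f 45 45f 60 60f 75 75f 90 90f 105 105f 120 120f 135 135f 150 150f 165 165f 180 180f 195 195f 210 210f 225 225f 240 240f 255 255f 270 270f 285 285f 300 300f 315 315f 330 330f 345 345f
   60 30 30f 45 45f 60 60f 75 75f 90 90f 105 105f 120 120f 135 135f 150 150f 195 195f 210 210f 225 225f 240 240f 255 255f 270 270f 285 285f 300 300f 315 315f
   75 45 45f 60 60f 75 75f 90 90f 105 105f 120 120f 135 135f 150f 195 195f 210 210f 225 225f 240 240f 255 255f 270 270f 285 285f 300 300f
```

```bash
cat > a1.py <<'E'
from h import *
from plant import ctrl
X=np.load("cam.npy");piv=np.array([.5545,-.204,.082])
def view(az,ct,dist,tgt):
    M=mkpose(az,ct+18.8); a,t=np.radians(az),np.radians(ct)
    cam=tgt+dist*np.array([np.cos(a)*np.sin(t),np.sin(a)*np.sin(t),np.cos(t)])
    return cam-M@X[:3,3],M
E
python3 - <<'E'
from a1 import *
for az in (100,115,130):
  for ct in (40,50):
    p,M=view(az,ct,.34,piv); print(az,ct,p.round(3),(p+M[:,2]*.025).round(3),ctrl.ik(list(p),quat(M)))
p,M=view(115,45,.34,piv)
w=mkpose(140,10)
ctrl.move_ptp([.3,-.32,.45],quat(w)); print(ctrl.read_time())
ctrl.move_ptp(list(p),quat(M)); print(ctrl.read_time(),ctrl.read_joint_positions())
snap("wrist","w1")
E
```

```text
100 40 [ 0.526 -0.046  0.21 ] [ 0.529 -0.067  0.197] [ 0.36631255  0.71476786 -1.15649369  1.98903338  1.296213    1.90124931
  2.05537776]
100 50 [ 0.522 -0.026  0.18 ] [ 0.526 -0.049  0.171] [ 0.14779548  0.78888706 -0.95833634  1.98847106  1.32121513  1.98103969
  1.92155915]
115 40 [ 0.486 -0.058  0.21 ] [ 0.495 -0.078  0.197] [ 0.41667826  0.49586325 -1.15497084  2.23699054  1.33605464  1.62505311
  2.13275137]
115 50 [ 0.477 -0.041  0.18 ] [ 0.487 -0.062  0.171] [ 0.28018347  0.76428807 -1.15721153  2.26127182  1.45412893  1.96649005
  1.90185674]
130 40 [ 0.45  -0.081  0.21 ] [ 0.464 -0.098  0.197] None
130 50 [ 0.438 -0.066  0.18 ] [ 0.453 -0.084  0.171] None
1.6083
4.5667 [ 0.34078103  0.62280637 -1.15538336  2.25345794  1.39806219  1.79181924
  2.01133452]
```

View pics/w1.png

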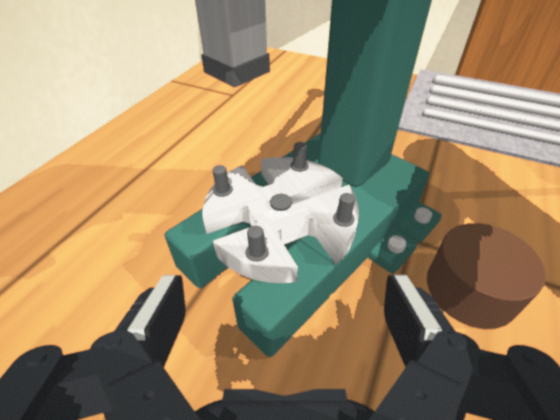

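The wrist view shows all four pegs at (222,180), (300,155), (345,208) and (256,243), the pivot bolt at (281,202), and the ram's lower end at about (237,70).

Run:
```python
from h import *
im,d,K,T=load("w1")
def rect(im,K,T,z,x0,x1,y0,y1,s=0.0004):
    w=int((y1-y0)/s);h=int((x1-x0)/s)
    v,u=np.mgrid[0:h,0:w]; X=x1-v*s; Y=y1-u*s
    uv=proj(np.stack([X.ravel(),Y.ravel(),np.full(X.size,z)],1),K,T).astype(np.float32).reshape(h,w,2)
    return cv2.remap(im,uv,None,cv2.INTER_CUBIC)
cv2.imwrite("pics/rw1.png",rect(im,K,T,.082,.44,.66,-.32,-.08))
cv2.imwrite("pics/w1c.png",cv2.resize(im[0:360,150:450],None,fx=2.6,fy=1.66*1) if 0 else cv2.resize(im[130:300,160:380],None,fx=3.5,fy=3.5,interpolation=cv2.INTER_CUBIC))
P=cloud(d,K,T);print("bench",np.nanmedian(P[200:260,60:130,2]))
hsv=cv2.cvtColor(im,cv2.COLOR_BGR2HSV)
m=(np.abs(P[...,2]-.082)<.004)&(hsv[...,1]<60)&(np.hypot(P[...,0]-.555,P[...,1]+.205)<.1)
q=P[m][:,:2].astype(np.float32);h=cv2.convexHull(q)[:,0];print("plate z",np.median(P[m][:,2]),len(q),cv2.minEnclosingCircle(h))
# rim fit: robust circle
from scipy.optimize import least_squares
r=least_squares(lambda c:np.hypot(*(h-c).T)-.075,[.555,-.205],loss="soft_l1",f_scale=.001);print("circ",r.x,np.round(r.fun*1000,1))
# pegs: dark points z in .095..111
m=(P[...,2]>.104)&(P[...,2]<.114)&(np.hypot(P[...,0]-.555,P[...,1]+.205)<.09)&(im.max(2)<130)
k,l,s,c=cv2.connectedComponentsWithStats(m.astype(np.uint8))
for i in range(1,k):
    if s[i,4]>15: print("peg",s[i,4],c[i],np.nanmedian(P[l==i],0).round(4))
```

```text
bench 0.00029230050650574935
plate z 0.08219186706816854 9150 ((0.5584748387336731, -0.20416811108589172), 0.07585408538579941)
circ [ 0.55842519 -0.20393714] [ 0.   0.  -0.3  0.  -0.2  0.1 -0.3 -0.1 -0.   0.2  0.1  0.1  0.4  0.4
  0.5  0.3  0.1  0.1 -0.1 -0.1 -0.1 -0.  -0.   0.  -0.2 -0.2 -0.3 -0.2
 -0.3 -0.1 -0.3 -0.1 -0.2  0.2  0.3  0.1 -0.2 -0.1  1.   0.9 -0.2 -0.5
 -0.1  0.1  1.   0.9 -0.7 -0.2  0.4 -1. ]
peg 250 [342.108 143.4  ] [ 0.5268 -0.2883  0.1092]
peg 137 [300.01459854 147.75182482] [ 0.564  -0.2627  0.1094]
peg 104 [219.27884615 173.28846154] [ 0.6175 -0.1931  0.1084]
peg 130 [346.03076923 201.76153846] [ 0.497  -0.2064  0.1092]
peg 155 [254.61290323 235.69032258] [ 0.5504 -0.1388  0.1092]
```

View pics/rw1.png

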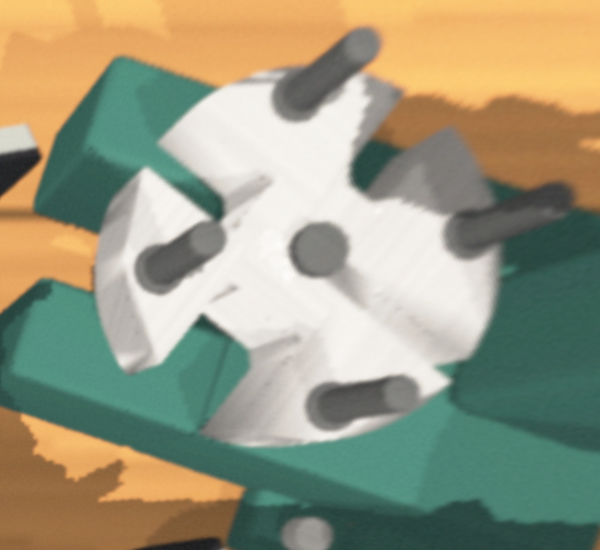

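View pics/w1c.png

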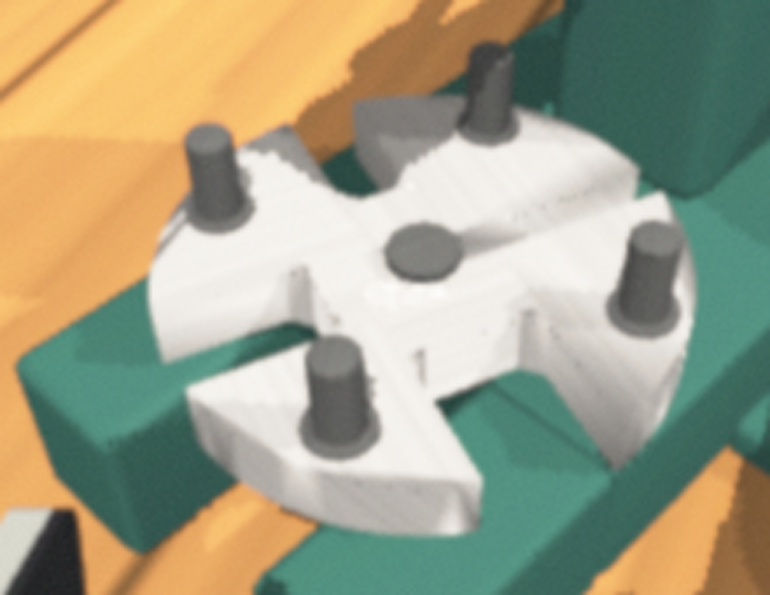

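Run:
```python
from h import *
im,d,K,T=load("w1");P=cloud(d,K,T)
c=np.array([.5584,-.2040])
hsv=cv2.cvtColor(im,cv2.COLOR_BGR2HSV)
m=(np.abs(P[...,2]-.082)<.0025)&(hsv[...,1]<70)
Q=P[m][:,:2]-c; r=np.hypot(*Q.T)
# peg-based pivot fit
tops=np.array([[.564,-.2627],[.6175,-.1931],[.497,-.2064],[.5504,-.1388]])
print("peg mean",tops.mean(0))
g=np.full((520,520,3),60,np.uint8)
for p in Q[r<.09]:
    u=int(260-p[1]*2800);v=int(260-p[0]*2800); cv2.circle(g,(u,v),1,(230,230,230),-1)
cv2.imwrite("pics/pm.png",g)
# per 1-deg angle at radius 48-56 and 65-72: occupancy. image-angle = world az + 90
th=np.degrees(np.arctan2(Q[:,1],Q[:,0]))%360
for lo,hi in((.04,.05),(.05,.06),(.065,.073)):
    s=(r>lo)&(r<hi);H=np.histogram(th[s],bins=180,range=(0,360))[0]
    e=(H==0).astype(int);rr=(lo+hi)/2
    st=[i for i in range(180) if e[i] and not e[i-1]]
    o=[]
    for a in st:
        b=a
        while e[b%180]:b+=1
        o.append((a*2,b*2,round(2*rr*1000*np.sin(np.radians(b-a)),1)))
    print(lo,o)
```

```text
peg mean [ 0.557225 -0.20025 ]
0.04 [(34, 68, np.float64(26.3)), (78, 94, np.float64(12.5)), (118, 164, np.float64(35.2)), (226, 236, np.float64(7.8)), (310, 334, np.float64(18.7))]
0.05 [(38, 66, np.float64(26.6)), (88, 98, np.float64(9.6)), (122, 160, np.float64(35.8)), (228, 236, np.float64(7.7)), (312, 332, np.float64(19.1))]
0.065 [(40, 62, np.float64(26.3)), (126, 156, np.float64(35.7)), (208, 214, np.float64(7.2)), (228, 234, np.float64(7.2)), (272, 284, np.float64(14.4)), (314, 330, np.float64(19.2)), (352, 364, np.float64(14.4))]
```

View pics/pm.png

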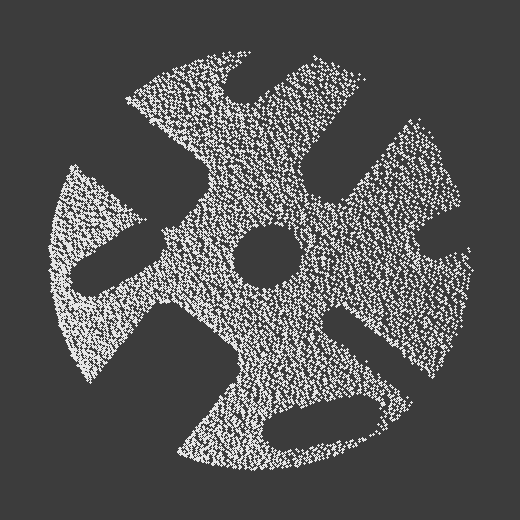

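Run:
```python
from h import *
c=np.array([.5584,-.2040])
for n in("w1","side0","top0"):
    im,d,K,T=load(n);P=cloud(d,K,T)
    b,g,r=[im[...,i].astype(int) for i in range(3)]
    m=(np.abs(P[...,2]-.06)<.004)&(g>1.3*r)&(np.hypot(P[...,0]-.54,P[...,1]+.23)<.2)
    Q=P[m][:,:2]
    a0=np.radians(70);f=np.array([np.cos(a0),np.sin(a0)]);s=np.array([-f[1],f[0]]) # s: to the left of front = press -y side (toward -x world)
    A=(Q-c)@f;B=(Q-c)@s
    # outer -y edge: max B per bin of A
    bins=np.arange(-.18,.1,.008);e=[]
    for lo in bins:
        k=(A>lo)&(A<lo+.008)
        if k.sum()>4:e.append((lo+.004,np.percentile(B[k],98)))
    e=np.array(e);e=e[(e[:,1]>.06)&(e[:,1]<.09)]
    if len(e)<4: print(n,"few");continue
    p=np.polyfit(e[:,0],e[:,1],1);res=e[:,1]-np.polyval(p,e[:,0]);k=abs(res)<.002;p=np.polyfit(e[k,0],e[k,1],1)
    print(n,len(e),k.sum(),"front az",70+np.degrees(np.arctan(p[0])),"off",p[1],"front max A",np.percentile(A,99.5))
    # inner gap edges
    for lo,hi in((-.06,0),(0,.06)):
        pass
im,d,K,T=load("w1");P=cloud(d,K,T)
m=(P[...,2]>.226)&(P[...,2]<.245)&(np.hypot(P[...,0]-.57,P[...,1]+.168)<.05)
q=P[m];print("ram pts",m.sum(),q.min(0) if len(q) else 0,q.max(0) if len(q) else 0)
print(cv2.minAreaRect(q[:,:2].astype(np.float32)))
for ang in (68,70,72):print(ang,c+.038*np.array([np.cos(np.radians(ang)),np.sin(np.radians(ang))]))
ff=np.array(sorted(map(tuple,q[:,:2])))
```

```text
w1 34 34 front az 71.60304509612753 off 0.07345824761260922 front max A 0.09253127951974088
side0 31 30 front az 71.2737712290305 off 0.07521321726486974 front max A 0.09010633630799594
top0 9 9 front az 70.51527582159511 off 0.07038484010038226 front max A -0.09733813084441768
ram pts 2152 [ 0.55154665 -0.17879196  0.22600126] [ 0.58976823 -0.14892047  0.24499168]
((0.5662603378295898, -0.15928763151168823), (0.04142531380057335, 0.023570874705910683), 26.50066566467285)
68 [ 0.57263505 -0.16876701]
70 [ 0.57139677 -0.16829168]
72 [ 0.57014265 -0.16785985]
```

```bash
cat > a2.py <<'E'
from a1 import *
c=np.array([.5584,-.2040]);FRONT=71.4
Mp=mkpose(115,60)
def pegpose(az,z=.104,back=0,ah=.012):
    a=np.radians(az);g=np.array([c[0]+.062*np.cos(a),c[1]+.062*np.sin(a),z])
    return list(tcp_for(g,Mp,ah+back))
E
python3 - <<'E'
from a2 import *
from plant import gripper_to
q=quat(Mp)
for az in range(96,210,10): 
    if ctrl.ik(pegpose(az),q) is None: print("noik",az)
ctrl.move_ptp(pegpose(96.5,back=.07),q)
gripper_to(.04,25)
ctrl.servo_line(pegpose(96.5),q,v=.08)
print(ctrl.read_time(),ctrl.read_contact_force())
snap("wrist","w2")
E
```

```text
6.5333 [ 0.0423248   0.48478899 -0.32951118]
```

View pics/w2.png

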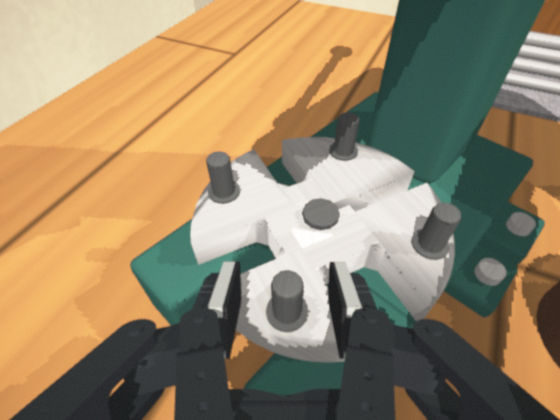

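The peg at (287,295) sits between the pads at (225,290) and (347,285). I'll pinch it and sweep.

Run:
```python
from a2 import *
from plant import gripper_to
q=quat(Mp)
gripper_to(.0,25); print("w",ctrl.read_gripper_width(),ctrl.read_contact_force())
end=321.5+135-360+ (FRONT+360-321.5)
print("end",end)
for i,az in enumerate(np.linspace(96.5,end,13)[1:]):
    ctrl.servo_line(pegpose(az),q,v=.06)
    if i%3==2: print(round(az,1),ctrl.read_time(),np.round(ctrl.read_contact_force(),1),ctrl.read_gripper_width())
snap("wrist","w3")
```

```text
w 0.013079890347326558 [-2.9416018   1.98364798  1.97727542]
end 206.39999999999998
124.0 7.8833 [-2.1 10.7  4.1] 0.012600011167140917
151.4 8.8333 [-0.5  6.8  2.8] 0.01323201856789202
178.9 9.7833 [ 2.3  2.4 -1. ] 0.013007830725100148
206.4 10.7333 [2.1 0.9 1.8] 0.013120419248123426
```

View pics/w3.png

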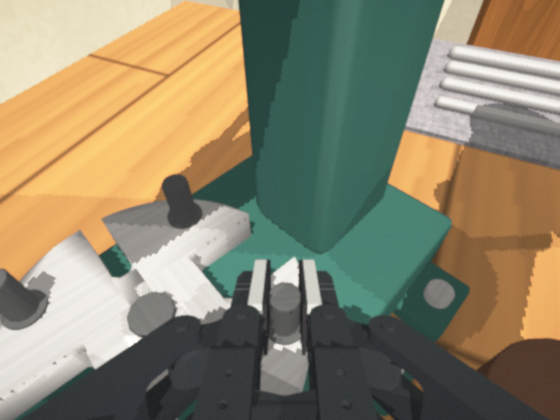

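The peg is still between the pads at (285,300). I'll release, back off and check the plate angle.

```bash
cat > meas.py <<'E'
from h import *
def plate(fn,c0=(.5584,-.204)):
    from scipy.optimize import least_squares
    im,d,K,T=load(fn);P=cloud(d,K,T);hsv=cv2.cvtColor(im,cv2.COLOR_BGR2HSV)
    m=(np.abs(P[...,2]-.082)<.0025)&(hsv[...,1]<70)&(np.hypot(P[...,0]-c0[0],P[...,1]-c0[1])<.085)
    A=P[m][:,:2];h=cv2.convexHull(A.astype(np.float32))[:,0]
    rr=least_squares(lambda c:np.hypot(*(h-c).T)-.075,c0,loss="soft_l1",f_scale=.001);c=rr.x
    Q=A-c;r=np.hypot(*Q.T);th=np.degrees(np.arctan2(Q[:,1],Q[:,0]))%360
    print("centre",c.round(4),"n",len(A))
    for lo,hi in((.04,.05),(.05,.06),(.064,.073)):
        s=(r>lo)&(r<hi);H=np.histogram(th[s],bins=360,range=(0,360))[0];e=(H==0)
        H2=np.convolve(np.r_[H[-1:],H,H[:1]],[1,1,1],'valid');e=H2==0
        o=[]
        for a in range(360):
            if e[a] and not e[a-1]:
                b=a
                while e[b%360] and b<a+360:b+=1
                if b-a>5:o.append(((a+b)/2,round(2000*(lo+hi)/2*np.sin(np.radians((b-a+2)/2)),1)))
        print(lo,o)
    g=np.full((520,520,3),60,np.uint8)
    for p in Q: cv2.circle(g,(int(260-p[1]*2800),int(260-p[0]*2800)),1,(230,230,230),-1)
    f=np.radians(71.4);cv2.line(g,(260,260),(int(260-np.sin(f)*240),int(260-np.cos(f)*240)),(0,0,255),1)
    cv2.imwrite(f"pics/{fn}_pm.png",g)
E
python3 - <<'E'
from a2 import *
from plant import gripper_to
import meas
q=quat(Mp)
gripper_to(.035,25)
ctrl.servo_line(pegpose(206.4,back=.07),q,v=.1)
p,M=view(105,48,.33,np.array([*c,.082])); 
ctrl.move_ptp(list(p),quat(M)); print(ctrl.read_time())
snap("wrist","w4"); meas.plate("w4")
E
```

```text
12.5833
centre [ 0.5583 -0.204 ] n 9225
0.04 [(67.0, np.float64(18.7)), (114.0, np.float64(14.1)), (156.5, np.float64(27.1)), (246.5, np.float64(35.9)), (337.0, np.float64(9.4))]
0.05 [(67.0, np.float64(19.1)), (112.0, np.float64(13.4)), (156.5, np.float64(25.7)), (246.5, np.float64(36.7)), (337.5, np.float64(10.5))]
0.064 [(67.0, np.float64(19.1)), (157.0, np.float64(26.1)), (213.0, np.float64(16.7)), (246.5, np.float64(36.6)), (291.0, np.float64(14.3)), (337.0, np.float64(9.6)), (363.0, np.float64(16.7))]
```

View pics/w4.png

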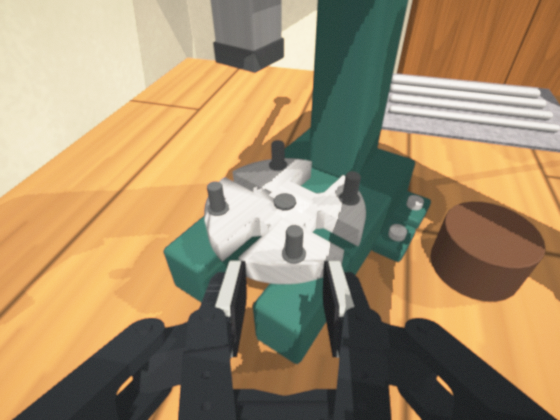

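View pics/w4_pm.png

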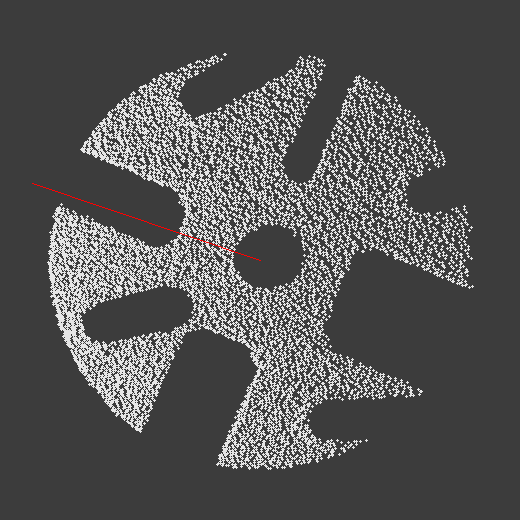

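The slot now points at azimuth 67°, about 4° short of the front, because the peg slipped in the pads. I'll re-measure the front direction and correct using the front-side peg.

Run:
```python
from h import *
c=np.array([.5583,-.2040])
for n in("w1","w4","side0"):
    im,d,K,T=load(n);P=cloud(d,K,T)
    b,g,r=[im[...,i].astype(int) for i in range(3)]
    a0=np.radians(71.4);f=np.array([np.cos(a0),np.sin(a0)]);s=np.array([-f[1],f[0]])
    m=(np.abs(P[...,2]-.06)<.003)&(g>1.3*r)&(np.hypot(P[...,0]-.54,P[...,1]+.23)<.2)
    Q=P[m][:,:2]-c;A=Q@f;B=Q@s
    def edge(cond,val,q,rng):
        e=[]
        for lo in np.arange(*rng,.005):
            k=cond&(val[0]>lo)&(val[0]<lo+.005)
            if k.sum()>5:e.append((lo+.0025,np.percentile(val[1][k],q)))
        e=np.array(e)
        if len(e)<4:return None
        k=np.abs(e[:,1]-np.median(e[:,1]))<.004
        for _ in range(3):
            p=np.polyfit(e[k,0],e[k,1],1);k=np.abs(e[:,1]-np.polyval(p,e[:,0]))<.0015
        return np.degrees(np.arctan(p[0])).round(2),p[1].round(4),int(k.sum())
    print(n,"outer -y",edge(B>.05,(A,B),99,(-.17,.085)),"gap -y",edge((B>.015)&(B<.06),(A,B),1,(.03,.09)),
      "gap +y",edge((B<-.015)&(B>-.06),(A,B),99,(.03,.09)),"front -y",edge((A>.07)&(B>0),(B,A),99,(.03,.07)),"front +y",edge((A>.07)&(B<0),(B,A),99,(-.07,-.03)))
```

```text
w1 outer -y (np.float64(0.24), np.float64(0.0735), 48) gap -y (np.float64(-53.55), np.float64(0.1228), 3) gap +y (np.float64(-0.32), np.float64(-0.029), 11) front -y (np.float64(-0.01), np.float64(0.0914), 9) front +y (np.float64(-1.51), np.float64(0.0903), 9)
w4 outer -y (np.float64(0.28), np.float64(0.0733), 43) gap -y (np.float64(2.1), np.float64(0.0277), 5) gap +y (np.float64(0.83), np.float64(-0.0306), 5) front -y (np.float64(-0.05), np.float64(0.0917), 9) front +y (np.float64(-1.38), np.float64(0.0905), 9)
side0 outer -y (np.float64(-0.13), np.float64(0.0752), 26) gap -y (np.float64(7.25), np.float64(0.0242), 5) gap +y (np.float64(-3.0), np.float64(-0.0231), 5) front -y (np.float64(2.49), np.float64(0.0876), 6) front +y (np.float64(0.22), np.float64(0.0887), 6)
```

Run:
```python
from a2 import *
from plant import gripper_to
import meas
q=quat(Mp)
ctrl.move_ptp(pegpose(112,back=.06),q)
ctrl.servo_line(pegpose(112),q,v=.1)
gripper_to(0,30); print(ctrl.read_gripper_width(),np.round(ctrl.read_contact_force(),1))
ctrl.servo_line(pegpose(116.4),q,v=.03); ctrl.sleep(.2)
gripper_to(.035,25)
ctrl.servo_line(pegpose(116.4,back=.06),q,v=.1)
p,M=view(105,48,.33,np.array([*c,.082])); 
ctrl.move_ptp(list(p),quat(M)); print(ctrl.read_time())
snap("wrist","w5"); meas.plate("w5")
# spindle in stand: shaft-top & hub, from top and side cams
snap("side","s5");snap("top","t5")
```

```text
0.012142025157393545 [-3.6  1.8  2.5]
16.025
centre [ 0.5585 -0.2039] n 9181
0.04 [(68.5, np.float64(19.5)), (117.0, np.float64(14.1)), (159.0, np.float64(26.3)), (248.5, np.float64(35.9)), (339.0, np.float64(9.4))]
0.05 [(69.0, np.float64(19.1)), (114.5, np.float64(12.5)), (158.5, np.float64(25.7)), (248.0, np.float64(35.8)), (338.0, np.float64(9.6))]
0.064 [(68.5, np.float64(20.2)), (158.5, np.float64(27.3)), (215.5, np.float64(15.5)), (248.5, np.float64(36.6)), (293.0, np.float64(14.3)), (338.0, np.float64(9.6)), (365.0, np.float64(19.1))]
```

View pics/w5_pm.png

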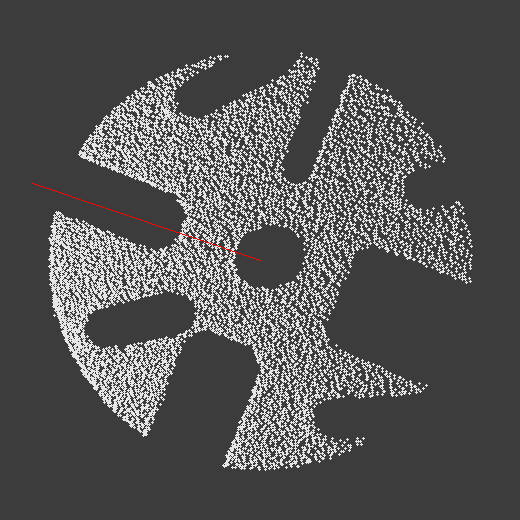

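View pics/w5.png

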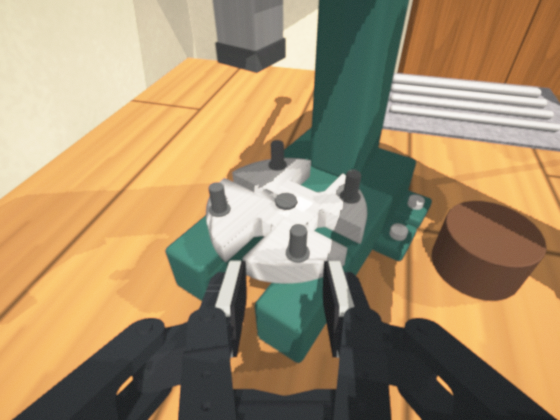

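```bash
python3 - <<'E'
from a2 import *
from plant import gripper_to
import meas
q=quat(Mp)
ctrl.move_ptp(pegpose(113.5,back=.06),q)
ctrl.servo_line(pegpose(113.5),q,v=.1)
gripper_to(0,30)
ctrl.servo_line(pegpose(119.2),q,v=.03); ctrl.sleep(.2);print(np.round(ctrl.read_contact_force(),1))
gripper_to(.035,25)
ctrl.servo_line(pegpose(119.2,back=.06),q,v=.1)
p,M=view(105,48,.33,np.array([*c,.082])); 
ctrl.move_ptp(list(p),quat(M)); print(ctrl.read_time())
snap("wrist","w6"); meas.plate("w6")
E
python3 - <<'E'
from h import *
# spindle from top & side
for n in ("t5","s5","top0","side0"):
    im,d,K,T=load(n);P=cloud(d,K,T);b,g,r=[im[...,i].astype(int) for i in range(3)]
    near=np.hypot(P[...,0]-.5,P[...,1]-.13)<.05
    m=near&(np.abs(P[...,2]-.09)<.004)&(r>1.5*b)&(g>1.25*b)&(g>120)
    Q=P[m][:,:2]
    sh=near&(P[...,2]>.138)&(P[...,2]<.152)
    print(n,"hub",len(Q),cv2.minEnclosingCircle(Q.astype(np.float32)) if len(Q) else 0,"shaft top",sh.sum(),np.nanmean(P[sh],0) if sh.sum() else 0)
E
```

```text
[2.4 4.6 1.1]
19.6333
centre [ 0.5586 -0.204 ] n 9193
0.04 [(71.0, np.float64(18.7)), (120.5, np.float64(13.3)), (160.5, np.float64(25.6)), (250.5, np.float64(35.9)), (340.5, np.float64(10.2))]
0.05 [(71.0, np.float64(19.1)), (117.0, np.float64(11.5)), (160.5, np.float64(27.5)), (250.5, np.float64(36.7)), (340.5, np.float64(8.6))]
0.064 [(71.0, np.float64(19.1)), (160.5, np.float64(27.3)), (216.0, np.float64(14.3)), (250.5, np.float64(36.6)), (294.5, np.float64(13.1)), (340.0, np.float64(9.6)), (363.5, np.float64(17.9))]
t5 hub 3 ((0.517636775970459, 0.14089429378509521), 0.012080728076398373) shaft top 0 0
s5 hub 0 0 shaft top 4 [0.49336614 0.13536179 0.14061387]
top0 hub 198 ((0.5028985142707825, 0.13572482764720917), 0.023886054754257202) shaft top 34 [0.50255311 0.13532076 0.14469588]
side0 hub 230 ((0.49899160861968994, 0.13601864874362946), 0.024197151884436607) shaft top 58 [0.499131   0.13680189 0.14447795]
```

View pics/s5.png

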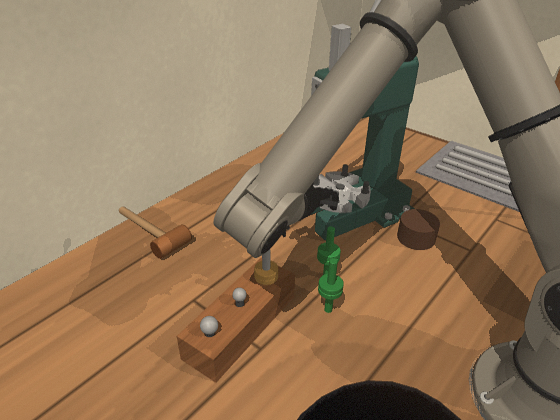

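View pics/w6_pm.png

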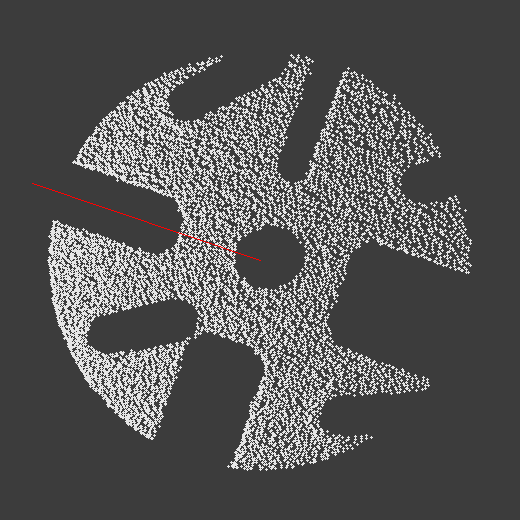

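The plate is now at azimuth 70.7° (target about 71.4°), which is good enough. Next I'll plan the spindle grasp.

Run:
```python
from a2 import *
im,d,K,T=load("s5");P=cloud(d,K,T)
for (u,v) in [(230,225),(255,245),(265,250),(285,215),(330,120),(290,230)]: print((u,v),P[v,u].round(3))
sp=np.array([.501,.136]); ra=c+.038*np.array([np.cos(np.radians(71.4)),np.sin(np.radians(71.4))])
print("ram",ra)
for lab,pos,z in(("stand",sp,.120),("front",ra+.11*np.array([np.cos(np.radians(71.4)),np.sin(np.radians(71.4))]),.15),("ram",ra,.136)):
  for tilt in(65,70):
    for az in(60,70,80,90,100,110,120,135,142,150,160):
        M=mkpose(az,tilt);j=ctrl.ik(list(tcp_for([*pos,z],M,.008)),quat(M))
        print(lab,tilt,az,None if j is None else np.round(j,2))
```

```text
(230, 225) [0.444 0.276 0.312]
(255, 245) [0.397 0.275 0.299]
(265, 250) [0.401 0.249 0.27 ]
(285, 215) [0.39  0.217 0.322]
(330, 120) [0.383 0.127 0.443]
(290, 230) [ 0.607 -0.076 -0.001]
ram [ 0.57052045 -0.1679848 ]
stand 65 60 [-0.37  0.92 -0.36  1.43  0.57  1.98  1.73]
stand 65 70 [-0.42  0.88 -0.36  1.51  0.67  1.92  1.8 ]
stand 65 80 [-0.34  0.88 -0.56  1.6   0.84  1.94  1.78]
stand 65 90 [-0.25  0.91 -0.76  1.7   1.01  1.99  1.76]
stand 65 100 [-0.2   0.91 -0.87  1.8   1.14  1.99  1.78]
stand 65 110 [-0.17  0.9  -0.94  1.91  1.26  1.98  1.81]
stand 65 120 [-0.14  0.89 -1.01  2.02  1.37  1.96  1.85]
stand 65 135 [-0.08  0.87 -1.09  2.19  1.55  1.91  1.91]
stand 65 142 [-0.05  0.84 -1.1   2.27  1.63  1.86  1.94]
stand 65 150 [-0.02  0.81 -1.11  2.36  1.73  1.8   1.98]
stand 65 160 None
stand 70 60 [-0.51  0.94 -0.16  1.41  0.51  1.99  1.83]
stand 70 70 [-0.43  0.93 -0.36  1.49  0.69  1.99  1.79]
stand 70 80 [-0.48  0.89 -0.36  1.58  0.78  1.92  1.84]
stand 70 90 [-0.39  0.89 -0.56  1.68  0.95  1.95  1.8 ]
stand 70 100 [-0.43  0.84 -0.56  1.79  1.05  1.88  1.84]
stand 70 110 [-0
[... 1839 characters left out ...]
0.73 -0.98  2.23  1.8   1.62  2.12]
ram 65 135 [ 0.65  0.67 -1.01  2.38  2.04  1.45  2.17]
ram 65 142 [ 0.74  0.65 -1.02  2.43  2.18  1.36  2.19]
ram 65 150 None
ram 65 160 None
ram 70 60 [ 0.05  0.89 -0.36  1.51  0.97  1.9   2.01]
ram 70 70 [ 0.15  0.88 -0.56  1.63  1.15  1.92  1.98]
ram 70 80 [ 0.27  0.9  -0.77  1.75  1.34  1.97  1.97]
ram 70 90 [ 0.33  0.88 -0.85  1.88  1.47  1.93  2.  ]
ram 70 100 [ 0.36  0.85 -0.88  2.    1.58  1.86  2.02]
ram 70 110 [ 0.4   0.81 -0.9   2.13  1.7   1.79  2.04]
ram 70 120 [ 0.45  0.77 -0.92  2.24  1.85  1.7   2.06]
ram 70 135 [ 0.57  0.71 -0.93  2.4   2.11  1.56  2.09]
ram 70 142 [ 0.65  0.69 -0.94  2.45  2.26  1.48  2.11]
ram 70 150 None
ram 70 160 None
```

```bash
cat > a3.py <<'E'
from a2 import *
sp=np.array([.501,.136]); AH=.009
def spose(xy,z,az,tilt=70,back=0):
    M=mkpose(az,tilt);return list(tcp_for([*xy,z],M,AH+back)),quat(M)
E
python3 - <<'E'
from a3 import *
from plant import gripper_to
p=np.array(ctrl.read_eef_pos());
ctrl.servo_line(list(p+[-.05,.03,.13]),v=.3)
a,q=spose(sp,.120,148,back=.09); a2=list(np.array(a)+[0,0,.12])
ctrl.move_ptp(a2,q); gripper_to(.05,40)
ctrl.servo_line(a,q,v=.2)
print(ctrl.read_time(),np.round(ctrl.read_contact_force(),1))
snap("wrist","w7")
E
```

```text
22.1917 [0.1 0.7 0.4]
```

View pics/w7.png

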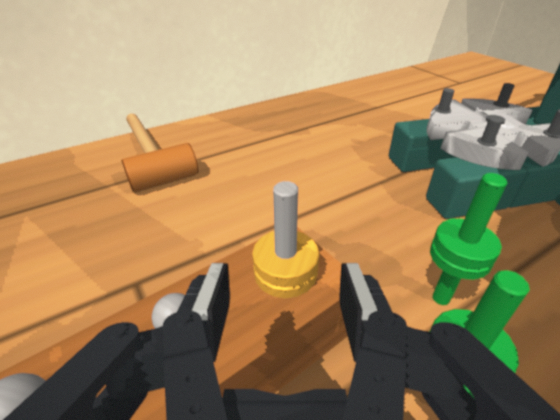

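The shaft at (286,220) is centred between the pads, and the punch ball at (175,312) lies just outside the left finger. I'll narrow the opening and go in.

Run:
```python
from a3 import *
from plant import gripper_to
gripper_to(.034,40)
a,q=spose(sp,.120,148)
ctrl.servo_line(a,q,v=.12); print(np.round(ctrl.read_contact_force(),1))
gripper_to(0,50); print("w",ctrl.read_gripper_width(),np.round(ctrl.read_contact_force(),1))
ctrl.servo_line(list(np.array(a)+[0,0,.085]),q,v=.1); ctrl.sleep(.1)
print(ctrl.read_time(),np.round(ctrl.read_contact_force(),1),ctrl.read_gripper_width())
snap("wrist","w8")
snap("side","s8")
```

```text
[-0.3  1.1 -0.6]
w 0.014004114678482268 [-3.3 -0.6  2.5]
24.8417 [-0.7 -0.1 -6.1] 0.01439177394017028
```

View pics/w8.png

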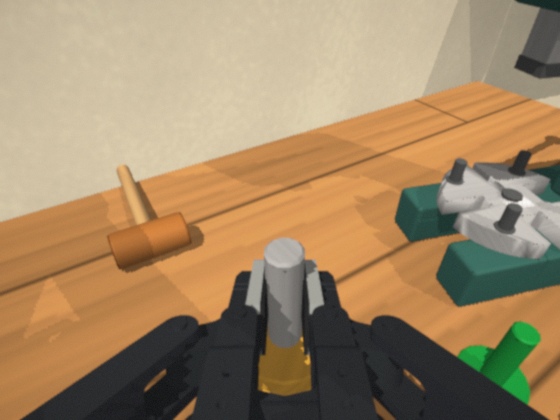

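View pics/s8.png

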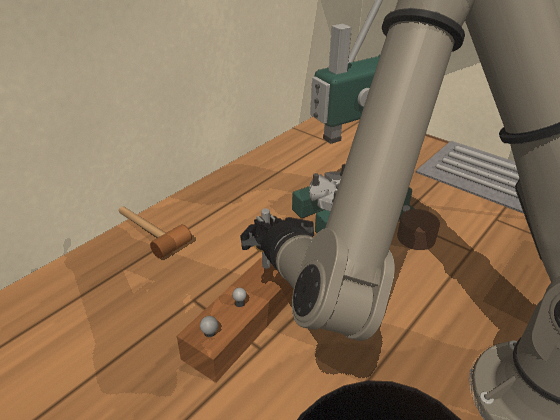

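Run:
```python
from a3 import *
im,d,K,T=load("w8");P=cloud(d,K,T)
cv2.imwrite("pics/w8c.png",cv2.resize(im[225:360,230:340],None,fx=4.5,fy=4.5))
p=np.array(ctrl.read_eef_pos());q=ctrl.read_ee_rot();M=R.from_quat([q[1],q[2],q[3],q[0]]).as_matrix()
for z in(.228,.231):
    for uv in((285,252),(285,255)):
        w=ray_plane([uv],K,T,z)[0];print(z,uv,w.round(4),"tool",(M.T@(w-p)).round(4))
m=np.zeros(im.shape[:2],bool);m[235:275,262:308]=1
m&=(P[...,2]>.22)&(P[...,2]<.24);print(np.nanpercentile(P[m],[50,90,98],axis=0).round(4),m.sum())
t=m&(np.abs(P[...,2]-np.nanpercentile(P[m][:,2],75))<.002);v,u=np.nonzero(t);print(u.min(),u.max(),v.min(),v.max(),P[t].mean(0).round(4))
print("nominal grasp pt world",(p+M[:,2]*AH).round(4), "tilt/M",M.round(3).tolist())
```

```text
0.228 (285, 252) [0.504  0.1349 0.228 ] tool [-0.0007 -0.0235  0.0039]
0.228 (285, 255) [0.5027 0.1357 0.228 ] tool [-0.0007 -0.0229  0.0024]
0.231 (285, 252) [0.5016 0.1364 0.231 ] tool [-0.0007 -0.0253  0.0002]
0.231 (285, 255) [0.5003 0.1372 0.231 ] tool [-0.0007 -0.0248 -0.0013]
[[0.5009 0.137  0.2298]
 [0.5069 0.1427 0.2307]
 [0.509  0.1434 0.231 ]] 1353
264 304 238 271 [0.5019 0.1365 0.23  ]
nominal grasp pt world [0.5008 0.1359 0.2042] tilt/M [[-0.53, -0.292, 0.796], [-0.848, 0.181, -0.498], [0.001, -0.939, -0.343]]
```

View pics/w8c.png

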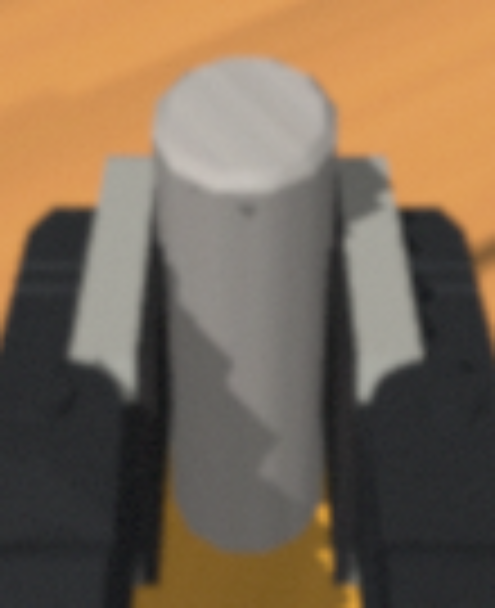

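```bash
cat > a4.py <<'E'
from a3 import *
import a3
a3.AH=.010
c=np.array([.5585,-.2040]); SL=71.0
fr=np.array([np.cos(np.radians(SL)),np.sin(np.radians(SL))])
lat=np.array([-fr[1],fr[0]])
GZ=.042
def press(rad,hz,off=0.,az=85,tilt=70):
    """rad: distance of spindle axis from pivot along slot; hz: spindle centre height above plate"""
    return spose(c+fr*rad+lat*off,.082+hz+GZ,az,tilt)
E
python3 - <<'E'
from a4 import *
a,q=press(.150,.081)
ctrl.servo_line(a,q,v=.15)
a,q=press(.125,.019); ctrl.servo_line(a,q,v=.12); ctrl.sleep(.15)
print(ctrl.read_time(),np.round(ctrl.read_contact_force(),1),ctrl.read_gripper_width(),np.round(ctrl.read_eef_pos(),4),np.round(a,4))
snap("wrist","w9");snap("top","t9")
import meas; meas.plate("w9")
E
```

```text
27.45 [-1.1  0.1 -5.7] 0.013992392557572548 [ 0.6005 -0.0758  0.1472] [ 0.6    -0.0764  0.1464]
centre [ 0.5587 -0.2042] n 11000
0.04 [(57.5, np.float64(40.2)), (158.5, np.float64(28.6)), (251.0, np.float64(36.6)), (341.0, np.float64(9.4))]
0.05 [(58.5, np.float64(43.9)), (126.5, np.float64(14.4)), (160.0, np.float64(26.6)), (251.0, np.float64(37.6)), (340.5, np.float64(8.6)), (362.5, np.float64(21.9))]
0.064 [(63.0, np.float64(53.5)), (160.5, np.float64(25.0)), (209.5, np.float64(13.1)), (250.5, np.float64(38.9)), (292.0, np.float64(14.3)), (341.0, np.float64(9.6))]
```

View pics/w9.png

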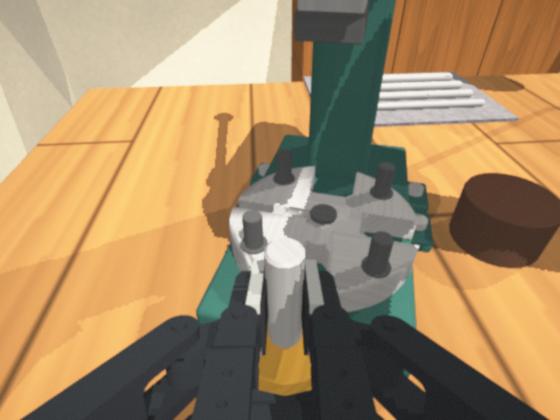

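View pics/t9.png

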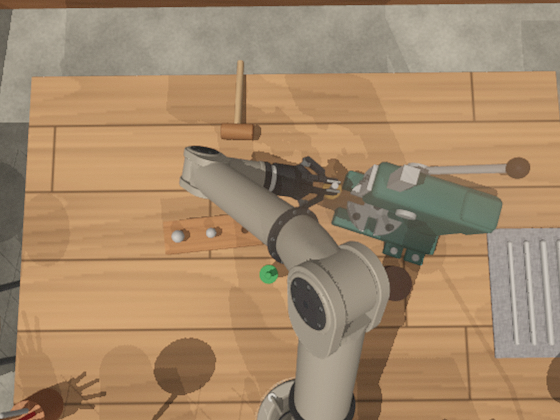

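The spindle is at the slot mouth: shaft top at (285,250), pivot bolt at (323,214), ram at (330,25). I'll check where the shaft sits against the slot axis before entering.

Run:
```python
from a4 import *
im,d,K,T=load("w9");P=cloud(d,K,T)
cv2.imwrite("pics/w9c.png",cv2.resize(im[180:330,200:420],None,fx=3.6,fy=3.6,interpolation=cv2.INTER_CUBIC))
p=np.array(ctrl.read_eef_pos());q=ctrl.read_ee_rot();M=R.from_quat([q[1],q[2],q[3],q[0]]).as_matrix()
m=np.zeros(im.shape[:2],bool);m[232:268,262:308]=1
print("top z",np.nanpercentile(P[m][:,2],[50,80,95]))
z=.169
for uv in((285,248),(285,252)):
    w=ray_plane([uv],K,T,z)[0];e=w[:2]-c;print(uv,w.round(4),"along",e@fr,"lat",e@lat)
g=(p+M[:,2]*.010);e=g[:2]-c;print("nominal from TCP",g.round(4),e@fr,e@lat)
```

```text
top z [0.16941308 0.17025454 0.17071616]
(285, 248) [ 0.5997 -0.0876  0.169 ] along 0.12344348729052874 lat -0.0010467169874865678
(285, 252) [ 0.5999 -0.0855  0.169 ] along 0.12548370811849097 lat -0.0005397533079350217
nominal from TCP [ 0.5996 -0.0853  0.1437] 0.125575427993468 -0.00021026260135267177
```

View pics/w9c.png

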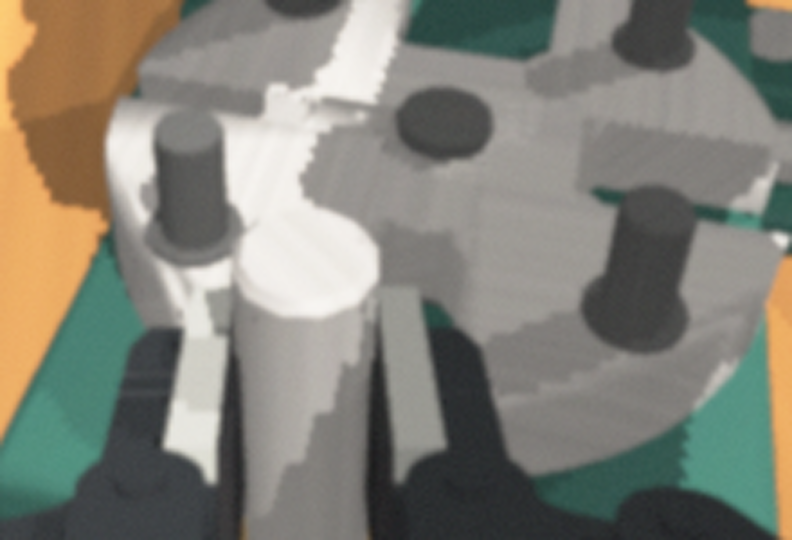

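Run:
```python
from a4 import *
f0=np.array(ctrl.read_contact_force())
for r in (.095,.075,.060,.050,.044,.040,.0385):
    a,q=press(r,.018,off=.0005); ctrl.servo_line(a,q,v=.08)
    f=np.array(ctrl.read_contact_force())-f0
    p=np.array(ctrl.read_eef_pos());g=p+mkpose(85,70)[:,2]*.010;e=g[:2]-c
    print(r,"f along",(f[:2]@fr).round(1),"lat",(f[:2]@lat).round(1),"z",f[2].round(1),"pos",(e@fr).round(4),(e@lat).round(4),g[2].round(4))
    if np.hypot(*f[:2])>12: print("stop");break
print(ctrl.read_time())
snap("wrist","w10");snap("side","s10")
```

```text
0.095 f along -0.2 lat -0.8 z 0.2 pos 0.0942 0.0004 0.1421
0.075 f along -0.4 lat 0.0 z 0.9 pos 0.074 0.0005 0.1421
0.06 f along 0.3 lat -0.1 z 0.4 pos 0.0589 0.0006 0.1421
0.05 f along -1.4 lat -0.8 z 0.3 pos 0.0491 0.0006 0.1421
0.044 f along -0.9 lat -0.7 z -0.6 pos 0.0434 0.0006 0.1421
0.04 f along -0.6 lat -0.0 z -0.3 pos 0.0397 0.0005 0.142
0.0385 f along -0.8 lat -0.3 z 1.2 pos 0.0385 0.0005 0.142
29.8333
```

View pics/w10.png

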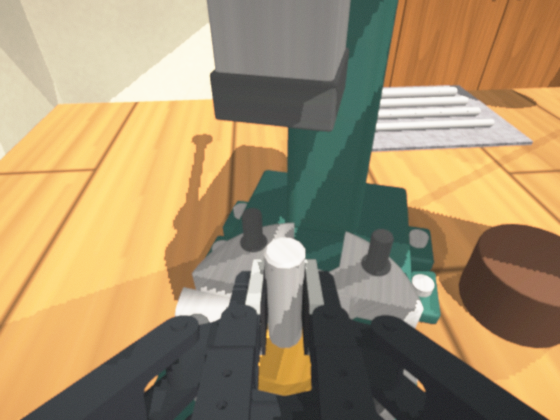

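View pics/s10.png

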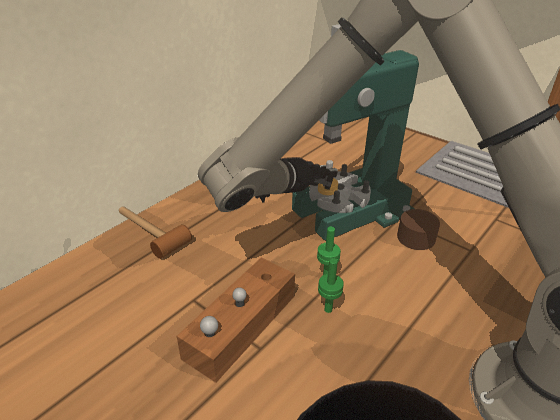

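The spindle went in freely and the shaft is in the slot. Next I'll find the closed end gently, then lower the hub until the plate takes the load.

Run:
```python
from a4 import *
f0=np.array(ctrl.read_contact_force())
M=mkpose(85,70)
def rep(t):
    f=np.array(ctrl.read_contact_force())-f0
    p=np.array(ctrl.read_eef_pos());g=p+M[:,2]*.010;e=g[:2]-c
    print(t,"f",(f[:2]@fr).round(1),(f[:2]@lat).round(1),f[2].round(1),"pos",(e@fr).round(4),(e@lat).round(4),"hz",(g[2]-.082-GZ).round(4)); return f
r=.0385
for r in (.0375,.0367,.036):
    a,q=press(r,.018,off=.0005);ctrl.servo_line(a,q,v=.02);ctrl.sleep(.1)
    if rep(r)[:2]@fr>3: break
for hz in (.0155,.014,.013,.012,.011,.010,.009):
    a,q=press(r,hz,off=.0005);ctrl.servo_line(a,q,v=.02);ctrl.sleep(.08)
    if rep(hz)[2]>4.5: break
ctrl.sleep(.2);rep("end");print(ctrl.read_time(),ctrl.read_gripper_width())
snap("wrist","w11")
```

```text
0.0375 f 1.5 -0.6 0.6 pos 0.0376 0.0005 hz 0.018
0.0367 f 1.5 -0.6 0.6 pos 0.037 0.0004 hz 0.018
0.036 f 3.7 -0.5 2.3 pos 0.0364 0.0003 hz 0.0181
0.0155 f 4.4 -1.8 2.2 pos 0.0363 0.0003 hz 0.0155
0.014 f 4.9 -0.2 2.4 pos 0.0362 0.0004 hz 0.014
0.013 f 4.8 -0.7 3.5 pos 0.0361 0.0004 hz 0.013
0.012 f 6.3 0.1 3.6 pos 0.0363 0.0005 hz 0.0122
0.011 f 6.9 0.1 7.1 pos 0.0363 0.0005 hz 0.0122
end f 6.2 1.3 6.4 pos 0.0363 0.0005 hz 0.0122
32.875 0.014256792687274675
```

View pics/w11.png

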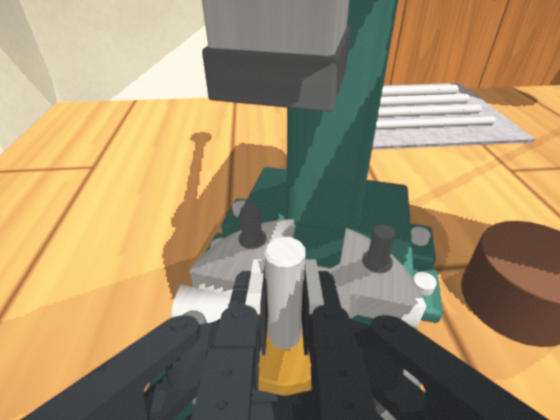

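The hub came to rest at 12.2 mm with the plate taking its weight, and the shaft is against the closed end with about 6 N. I'll ease off, release and back away.

Run:
```python
from a4 import *
from plant import gripper_to
a,q=press(.0366,.0117,off=.0005);ctrl.servo_line(a,q,v=.02);ctrl.sleep(.1)
print(np.round(ctrl.read_contact_force(),1))
gripper_to(.034,25);print(ctrl.read_gripper_width(),np.round(ctrl.read_contact_force(),1))
p=np.array(ctrl.read_eef_pos());M=mkpose(85,70)
ctrl.servo_line(list(p-M[:,2]*.07),q,v=.08)
p,M=view(98,50,.36,np.array([*c,.10]))
ctrl.move_ptp(list(p),quat(M));ctrl.sleep(.2)
print(ctrl.read_time(),np.round(ctrl.read_contact_force(),1))
im,d,K,T=snap("wrist","w12"); import meas;meas.plate("w12")
snap("side","s12")
P=cloud(d,K,T)
near=np.hypot(P[...,0]-.571,P[...,1]+.168)<.035
t=near&(P[...,2]>.158)&(P[...,2]<.17);print("top",t.sum(),P[t].mean(0).round(4),np.percentile(P[t],[2,98],axis=0).round(4))
b,g,r=[im[...,i].astype(int) for i in range(3)]
h=near&(np.abs(P[...,2]-.106)<.003)&(r>1.4*b);print("hub",h.sum(),cv2.minEnclosingCircle(P[h][:,:2].astype(np.float32)),np.median(P[h][:,2]))
```

```text
[ 1.1  4.3 -0.2]
0.03403632051815026 [ 0.3 -0.3 -0.3]
35.3167 [ 0.5 -1.  -0.1]
centre [ 0.5587 -0.2037] n 5267
0.04 [(69.5, np.float64(44.3)), (124.5, np.float64(13.3)), (161.0, np.float64(26.3)), (250.0, np.float64(36.6)), (306.5, np.float64(19.5)), (340.0, np.float64(9.4))]
0.05 [(70.5, np.float64(20.0)), (118.0, np.float64(11.5)), (161.0, np.float64(26.6)), (250.5, np.float64(36.7)), (301.0, np.float64(21.0)), (340.5, np.float64(8.6))]
0.064 [(70.5, np.float64(20.2)), (160.5, np.float64(27.3)), (214.5, np.float64(13.1)), (250.5, np.float64(36.6)), (297.5, np.float64(22.6)), (340.5, np.float64(10.7)), (358.0, np.float64(16.7))]
top 219 [ 0.5696 -0.1658  0.1614] [[ 0.5626 -0.174   0.1583]
 [ 0.5769 -0.16    0.1629]]
hub 1140 ((0.5696593523025513, -0.1676444709300995), 0.024401316419243813) 0.1060250243036377
```

View pics/w12.png

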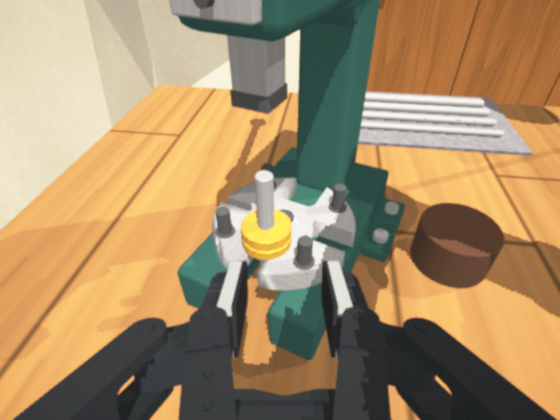

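View pics/s12.png

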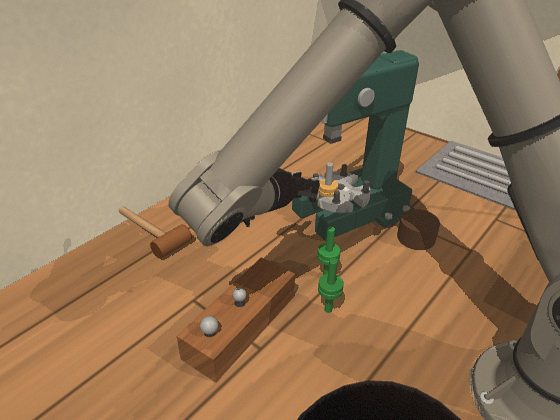

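The hub sits flat on the plate (top at 106 mm) with its centre about 1 mm from the seat and ram axis. The shaft is upright and the bystanders are unmoved, so I'll hand in.

Run:
```python
from plant import workorder,ctrl
print(workorder.sign_off(),ctrl.read_time())
```

```text
the job is handed in; nothing more can be done
the job is handed in; nothing more can be done
```

The press is set up and the job is handed in, at about 35 s on the robot's clock. No verdict comes back from handing in.

**What I did:**
- **Plate:** I pinched a peg and turned the plate about 110° to bring the 22 mm slot to the front. The first sweep ended 4.4° short because the peg slipped in the pads. A first correction moved it only 1.6°. A second, deliberately overshooting, brought the slot to about 70.7° in the robot's frame, against a front direction of about 71.4°.
- **Spindle:** I gripped the brass-hub spindle by its upper shaft, lifted it out of the stand and slid it in through the open front to the slot's closed end. I lowered the hub until the plate took the load while still holding it, then eased off, let go and backed away.

**Last checks:**

| Check | Measured |
|---|---|
| Slot direction | about 70.5°, within 1° of the front (under 1 mm at the seat) |
| Hub centre | about 1 mm from the slot seat and from the ram axis |
| Hub top | 106 mm above the bench, so the hub lies flat on the plate |
| Shaft | looks upright; its tilt was only judged from the shaft top, which reads within about 2 mm of the hub centre |
| Robot | touching nothing |
| Punches, mallet, steel block | look unmoved in the pictures; I did not measure them again |

Nothing failed or disagreed in the final checks.

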